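# Prop the pipe-support arm of a threading machine on its stabiliser leg

## Robot

A 7-joint arm with a two-finger parallel gripper is mounted at the origin on the work surface. World frame = base frame: x ahead of the robot, y to its left, z up, the work surface at z = 0. Lengths are in m, angles in rad, forces in N, time in s.
With the tool pointing down it reaches from about 0.425 to 0.95 m from the base axis. Payload 4.7 kg.
Tool frame: the origin (TCP) lies between the finger pads; the fingertips stand 11 mm ahead of it and the grasp point (between the pads) lies 8 mm behind it; z points along the fingers, y is the direction in which the jaws open and shut (so a half turn about z gives the same grasp; the last joint's range is limited). The gripper opens to 85 mm and grips with 20 to 120 N. Pads are 22 mm wide; open, the fingers measure 114 mm over their backs; the gripper's body (76 mm by 85 mm) begins 54 mm behind the grasp point. The pads swing forward as they close: fully open they stand 13 mm farther back than shut.
Start: joints at [-1.208, 0.469, -0.049, 1.532, 0.024, 1.141, -0.082], TCP at [0.258, 0.624, 0.242] pointing down, gripper open.
Joint ranges: [-2.59, 2.59], [-0.33, 1.99], [-1.39, 1.29], [0.1, 2.45], [-1.04, 4.18], [0.21, 1.99], [-2.66, 2.66]. Speed limits (rad/s): [2.57, 2.57, 3.14, 3.14, 3.14, 3.14, 3.14].

## Interface

Orientations are given as [roll, pitch, yaw] about the fixed x, y, z axes, in that order (R = Rz(yaw) Ry(pitch) Rx(roll)).
In Python, from cell import telemetry, optics, hand_in gives the robot as it stands.
- The arm moves only by the tool arm_command, never from a script. Its arguments are lists of equal length, an entry for each row: "dr": the turn, a rotation vector about the world's x, y, z in rad, a list of three; "linear": the shift along the world's x, y, z in mm, a list of three; "hand": the finger opening in mm, from 0 to 85.4. A call has 1 to 20 rows; each row is the pose to reach, as a shift and turn from the pose measured when the call began; what a row does not reach only later rows make up. A row lasts 1/12 s, in which the tool goes at most 41.7 mm and 7.16 degrees, less where a joint would pass 70% of its speed; a pose out of reach is approached as far as the arm can. A call with a gripper value outside its range is refused whole. The fingers move at their own pace and stop on an object; "force" is the grip in N (left out, the last holds). Time passes only in rows, so rows that repeat a pose let the fingers close. It gives the time, the measured TCP pose, the force and the opening at its end, in the units of the state.
- telemetry.state(): the state, without advancing time (a new reading comes with each control period).
- optics.camera(name): name is "scene" or "top"; returns the picture (400x640x3 uint8, blue, green, red); there is no depth.
- optics.get_calibration(name): a dict with "K" (3x3 intrinsics, pixels), "R" (3x3) and "t" (3): a world point X has camera coordinates R X + t. Camera axes: x right, y down, z forward; pixel columns grow to the right and rows downward; lengths in m; the calibration is good to about 2 mm. A picture is of the moment at which its call begins. get_calibration takes no time and is no camera call.
- hand_in(): hands the job in, once; it reports no verdict.
The state is a dict: "clock": time; "qpos": joint angles; "joint_vel": joint speeds; "effort": joint torques, N m; "ee_pos": TCP position; "orientation": TCP orientation; "contact_force": force on the tool from outside, world axes, zero at the start; "torque": the same for the moment, N m; "opening": opening from 0.0 (shut) to 1.0 (fully open).
Only numpy, scipy, OpenCV 4.12 (cv2) and the standard library are available. Lean on these libraries where they do the work, as an engineer would, in place of code of your own. Each camera call takes 0.05 s, during which the arm holds its last target. There are 200 camera calls.

## Task

Take the wooden bearing board by its handle and slide it over the bench until the whole square foot of the pipe-threading machine's stabiliser leg will come down on it, clear of the handle. Then wind the leg's crank clockwise (seen from above) until the foot stands firmly on the board: stop once the knob needs about half as much force again as it did running free, so that the leg carries load without jacking up the support arm. Let go of the crank and leave the tools and fittings on the bench alone.

Things in the scene. Friction and masses are not known exactly. Their poses are not given: they have to be found in the camera images.
- leg_top (a point): Geared stabiliser leg at the free end of the grey pipe-threading machine's support arm: upright grey tube 52 mm across with a gear housing on top (72 x 104 x 36 mm) and a crank above that. Point: on the leg's axis at the housing's top, about 251 mm over the bench. z up; +y runs along the arm to the machine, 0.35 m away. Outboard (-y) and to both sides of it the bench is free.
- leg_end (a point): On the leg's axis at the outer tube's lower end, about 100 mm over the bench; axes as leg_top's. From here a steel ram comes straight down to a flat square foot, 70 x 70 mm (sides along x and y), 8 mm thick. At the start its underside hangs 29 to 52 mm over the bench; how far it is out is not measured. Crank clockwise from above: foot down 16 mm a turn. It stays where it is left.
- crank_axis (a point): Centre of the level circle, radius 80 mm, on which the crank's knob travels, at the knob's mid-height (about 302 mm over the bench), on the vertical crank shaft: 32 mm from the leg's axis towards the machine (+y). Axes as leg_end's. The crank bar is 22 mm wide, 8 mm thick, its top 28 mm below this point; pipe and arm within reach lie lower.
- knob_centre (a point): Centre of the crank's black upright knob, 27 mm across (slightly waisted), 54 mm high. It spins freely on its pin, so a gripper can hold it from above and keep its own heading through whole turns. Running free the crank takes about 8 N along the knob's path; each 30 N of foot load adds about 1 N (about 12.5 N at 140 N of load), felt while turning.
- support_arm: Springy steel arm, 50 x 50 mm, that carries pipe and leg; origin at its hinge in the machine, 0.40 m from the leg. Once the foot bears on the board, winding on adds about 165 N of foot load per radian of crank (about 65 N per mm wound out) while the arm's end begins to rise. Right load about 140 N, allowed 60 to 220 N, never over 280 N.
- board: Loose hardwood bearing board, 120 (x) x 260 (y) x 20 mm (z), 0.55 kg, lying flat on the bench with a steel grab handle near its -y end. Origin: centre of its underside; z up. The foot must come down wholly on the bare top between the handle and the +y end.
- board_handle (a point): Middle of the grip bar of the board's handle: a round steel bar, 12 mm thick, 80 mm long along the board's x, its centre 52 mm above the board's underside (32 mm over its top), 100 mm from the board's centre towards -y, so 30 mm in from that end. Axes as the board's. The board slides readily when the bar is held and drawn level.
- wrench: Bystander: pipe wrench lying flat, 245 mm long, 20 mm high; origin under its middle. Handle to its own -x.
- elbow: Bystander: dark steel pipe elbow standing on one mouth, about 62 x 85 x 74 mm; origin under the standing mouth.
- oil_can: Bystander: bare metal oil can with an upright spout, 60 mm across and 120 mm high; origin under its middle.

How it is judged:
By the outcome, as a careful person would: the job done as asked, in the order asked, and still so for the second after the job is handed in, with the robot touching nothing.
It also fails if it takes over 72 s, if anything falls off the work surface, if the arm or the gripper's body presses on something with over 40 N, if the wrist force passes 120 N, or if a joint passes its speed limit or range.

## Working session

There is one attempt and no reset: what is moved stays moved. The work goes in short steps, Python scripts to look and compute and a tool call to move; the robot and the scene stay as the last step left them, time stands still between calls to the robot, and variables do not carry over. Pictures are saved under pics/ and viewed, about 8 in all and at most 12, crops included, and the job is handed in when it is done.

Besides the shell and the picture viewer there is one more tool, called after "Request:" as a command line: name --argument value ..., lists and objects as JSON in quotes. arm_command: Moves the arm, as the interface text tells. Its arguments: {"type":"object","properties":{"dr":{"type":"array"},"linear":{"type":"array"},"hand":{"type":"array"},"force":{"type":"number"}},"required":["dr","linear","hand"]}

```bash
mkdir -p pics; python3 - <<'E'
from cell import telemetry, optics
import cv2
print(telemetry.state())
for n in("scene","top"):
    cv2.imwrite(f"pics/{n}0.png",optics.camera(n)); c=optics.get_calibration(n)
    print(n,c["K"].tolist(),c["R"].round(4).tolist(),c["t"].round(4).tolist(),"pos",(-c["R"].T@c["t"]).round(3))
E
```

```text
{'clock': 0.0, 'qpos': array([-1.20786758,  0.46941996, -0.04858406,  1.53369386,  0.02406385,
        1.14097806, -0.0823314 ]), 'joint_vel': array([ 1.11350754e-05,  6.43039631e-04, -1.21583444e-03,  4.20256902e-04,
        9.07160707e-04,  7.05234811e-04, -1.37577701e-03]), 'effort': array([ 3.77919905e-04, -5.10316694e+01, -4.67746449e-02, -2.37707216e+01,
        1.04832332e-02,  7.59031711e-03, -2.05148223e-05]), 'ee_pos': array([0.2575414 , 0.62333309, 0.24127585]), 'orientation': array([-3.13967778e+00,  4.20177629e-05,  2.74973938e+00]), 'contact_force': array([ 0.81576158, -0.99541488, -0.03410332]), 'torque': array([-0.02954394, -0.03370555,  0.04448243]), 'opening': 0.9970921047024051}
scene [[479.9776854197189, 0.0, 317.8726348544617], [0.0, 479.9776854197189, 194.228491454356], [0.0, 0.0, 1.0]] [[0.3729, 0.9279, -0.0009], [0.5677, -0.2289, -0.7908], [-0.7339, 0.2944, -0.6121]] [-0.2336, -0.1687, 1.9606] pos [ 1.622 -0.399  1.067]
top [[513.5577028381358, 0.0, 327.70129821754995], [0.0, 513.5577028381358, 202.84693098197735], [0.0, 0.0, 1.0]] [[0.0043, -1.0, -0.0051], [-0.9968, -0.0039, -0.0803], [0.0803, 0.0055, -0.9968]] [0.0269, 0.5738, 1.7552] pos [0.431 0.02  1.796]
```

View pics/scene0.png

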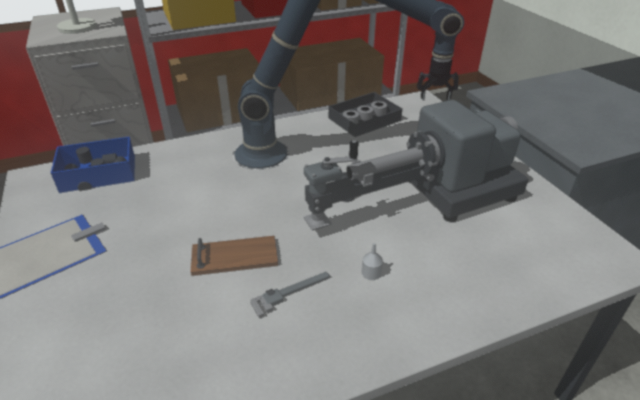

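View pics/top0.png

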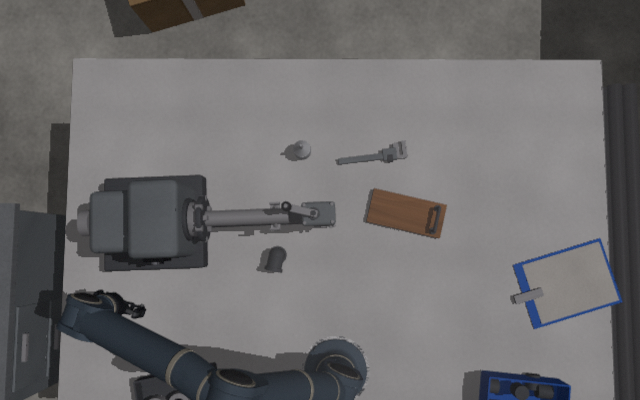

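The scene view shows the leg around (318,190), its foot at (318,222), the board at (235,254) with its handle at (201,252), and the knob at (353,150). The top view shows the knob at (287,207), the foot at (320,214), the board at (405,213) with its handle at (434,219), the wrench at (372,155), and the elbow at (275,259). Next I'll look at enlarged crops.

```bash
python3 - <<'E'
import cv2,numpy as np
a=cv2.imread("pics/top0.png")[180:245,265:455]; b=cv2.imread("pics/scene0.png")[135:280,185:385]
a=cv2.resize(a,None,fx=4,fy=4,interpolation=cv2.INTER_CUBIC); b=cv2.resize(b,None,fx=4,fy=4,interpolation=cv2.INTER_CUBIC)[:]
cv2.imwrite("pics/ta.png",a);cv2.imwrite("pics/sb.png",b)
for n in("top0","scene0"):
    im=cv2.imread(f"pics/{n}.png");h=cv2.cvtColor(im,cv2.COLOR_BGR2HSV)
    m=cv2.inRange(h,(3,60,40),(20,255,200));
    if n=="top0": m[:100]=0
    else: m[:225]=0
    cs,_=cv2.findContours(m,0,2);c=max(cs,key=cv2.contourArea)
    print(n,cv2.contourArea(c),cv2.minAreaRect(c),cv2.approxPolyDP(cv2.convexHull(c),4,True).tolist())
E
```

```text
top0 2461.0 ((406.2640075683594, 213.02249145507812), (75.17802429199219, 34.253597259521484), 12.994616508483887) [[[373, 190]], [[446, 205]], [[439, 237]], [[367, 221]]]
scene0 2033.5 ((232.77133178710938, 254.55630493164062), (29.093469619750977, 86.81304168701172), 83.2901611328125) [[[273, 236]], [[275, 264]], [[191, 271]], [[193, 245]]]
```

View pics/ta.png

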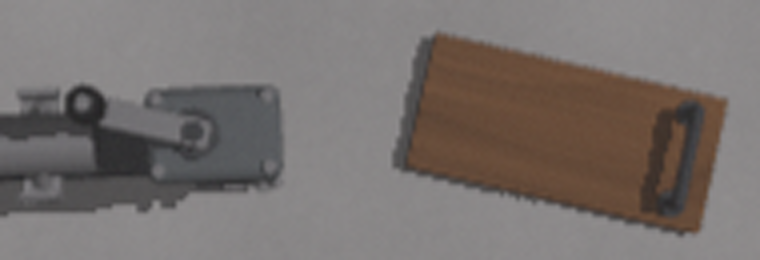

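View pics/sb.png

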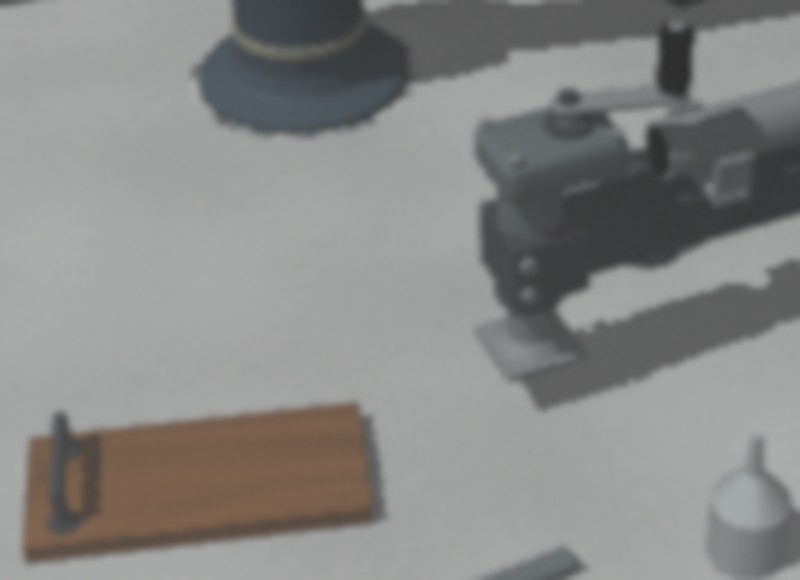

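Top crop: crank shaft at (313.7,213), knob at (286.2,206.2), housing corners at (302.7,202), (334.5,201.5), (335.5,225) and (303,225.5). The handle bar runs from (438,206) to (433,233). Scene crop: knob axis from (354,140) to (353,159), visible foot corners at (304,217), (313,230) and (331,223).

```bash
cat > h.py <<'E'
import numpy as np
from cell import telemetry, optics
def ray(n,p):
    c=optics.get_calibration(n); d=c["R"].T@np.linalg.solve(c["K"],[p[0],p[1],1.]); return -c["R"].T@c["t"],d
def plane(n,p,z):
    o,d=ray(n,p); return (o+d*(z-o[2])/d[2]).round(4)
def tri(a,b):
    A=np.zeros((3,3));v=np.zeros(3);R=[ray("top",a),ray("scene",b)]
    for o,d in R:
        d=d/np.linalg.norm(d);P=np.eye(3)-np.outer(d,d);A+=P;v+=P@o
    x=np.linalg.solve(A,v); return x.round(4),[round(float(np.linalg.norm(np.cross(x-o,d/np.linalg.norm(d))))*1000,1) for o,d in R]
def proj(n,X):
    c=optics.get_calibration(n);p=c["K"]@(c["R"]@np.array(X)+c["t"]);return (p[:2]/p[2]).round(1)
E
python3 - <<'E'
from h import *
print("board top",[plane("top",p,.02) for p in[(373,190),(446.5,204.5),(439,237.5),(366.5,221)]])
print("board scene bottom/top",[plane("scene",p,z) for p,z in[((273.5,236),.02),((275.5,265),.005),((191,274),.005),((193,245),.02)]])
print("bar",plane("top",(438,206),.052),plane("top",(433,233),.052),plane("top",(435.7,219),.058))
print("shaft",plane("top",(313.7,213),.283),tri((313.7,213),(327.5,160)))
print("knob",plane("top",(286.2,206.2),.329),tri((286.2,206.2),(354.3,140.5)),plane("scene",(353.7,150),.302))
print("housing",[plane("top",p,.251) for p in[(302.7,202),(334.5,201.5),(335.5,225),(303,225.5)]])
for z in(.04,.05,.06): print("foot top z",z,[plane("scene",p,z) for p in[(304,217),(313.3,229.2),(330.7,223)]])
E
```

```text
board top [array([ 0.6193, -0.128 ,  0.02  ]), array([ 0.5698, -0.3823,  0.02  ]), array([ 0.4556, -0.3548,  0.02  ]), array([ 0.5115, -0.1052,  0.02  ])]
board scene bottom/top [array([ 0.5167, -0.109 ,  0.02  ]), array([ 0.6266, -0.1386,  0.005 ]), array([ 0.5677, -0.3832,  0.005 ]), array([ 0.4619, -0.3557,  0.02  ])]
bar [ 0.5621 -0.3461  0.052 ] [ 0.4703 -0.328   0.052 ] [ 0.5175 -0.3365  0.058 ]
shaft [0.5226 0.069  0.283 ] (array([0.5238, 0.0708, 0.2712]), [1.5, 1.5])
knob [0.539  0.1464 0.329 ] (array([0.5397, 0.1481, 0.3301]), [2.0, 2.0]) [0.5467 0.1464 0.302 ]
housing [array([0.5576, 0.1034, 0.251 ]), array([0.5595, 0.0075, 0.251 ]), array([0.4886, 0.0042, 0.251 ]), array([0.4867, 0.102 , 0.251 ])]
foot top z 0.04 [array([0.4876, 0.0066, 0.04  ]), array([0.5548, 0.0131, 0.04  ]), array([0.548 , 0.0764, 0.04  ])]
foot top z 0.05 [array([0.4986, 0.0027, 0.05  ]), array([0.5652, 0.0091, 0.05  ]), array([0.5584, 0.0718, 0.05  ])]
foot top z 0.06 [array([ 0.5097, -0.0013,  0.06  ]), array([0.5756, 0.0051, 0.06  ]), array([0.5689, 0.0672, 0.06  ])]
```

Request:
arm_command --dr '[[0, 0, 0], [0, 0, 0], [0, 0, 0], [0, 0, 0], [0, 0, 0], [0, 0, 0], [0, 0, 0.05], [0, 0, 0.1], [0, 0, 0.18], [0, 0, 0.18], [0, 0, 0.18], [0, 0, 0.18], [0, 0, 0.18], [0, 0, 0.18], [0, 0, 0.18], [0, 0, 0.18], [0, 0, 0.18], [0, 0, 0.18], [0, 0, 0.18], [0, 0, 0.18]]' --linear '[[0, 0, 210], [0, 0, 210], [0, 0, 210], [0, 0, 210], [0, 0, 210], [0, 0, 210], [222, -423, 210], [222, -423, 210], [222, -423, 210], [222, -423, 210], [222, -423, 210], [222, -423, 210], [222, -423, 210], [222, -423, 210], [222, -423, 210], [222, -423, 210], [222, -423, 210], [222, -423, 210], [222, -423, 210], [222, -423, 210]]' --hand '[85, 85, 85, 85, 85, 85, 85, 85, 85, 85, 85, 85, 85, 85, 85, 85, 85, 85, 85, 85]'

```text
clock: 1.77
ee_pos: [0.4797, 0.1994, 0.4509]
orientation: [-3.14, -0.001, 2.927]
contact_force: [-0.9, 1.4, 0.2]
opening: 0.993
```

Request:
arm_command --dr '[[0, 0, 0], [0, 0, 0], [0, 0, 0], [0, 0, 0], [0, 0, 0], [0, 0, 0], [0, 0, 0], [0, 0, 0], [0, 0, 0], [0, 0, 0.01], [0, 0, 0.01], [0, 0, 0.01], [0, 0, 0.01], [0, 0, 0.01], [0, 0, 0.01], [0, 0, 0.01], [0, 0, 0.01], [0, 0, 0.01], [0, 0, 0.01], [0, 0, 0.01]]' --linear '[[38, -538, 0], [38, -538, 0], [38, -538, 0], [38, -538, 0], [38, -538, 0], [38, -538, 0], [38, -538, 0], [38, -538, 0], [38, -538, 0], [38, -538, 0], [38, -538, 0], [38, -538, 0], [38, -538, 0], [38, -538, -320], [38, -538, -320], [38, -538, -320], [38, -538, -320], [38, -538, -320], [38, -538, -320], [38, -538, -320]]' --hand '[85, 85, 85, 85, 85, 85, 85, 85, 85, 85, 85, 85, 85, 85, 85, 85, 85, 85, 85, 85]'

```text
clock: 3.43
ee_pos: [0.519, -0.3358, 0.1567]
orientation: [-3.141, -0.001, 2.941]
contact_force: [0.9, -0.7, -0.6]
opening: 0.997
```

```bash
python3 - <<'E'
from h import *
import cv2
s=telemetry.state();print(s["ee_pos"],s["orientation"],s["contact_force"])
im=optics.camera("scene")[150:300,150:350]
cv2.imwrite("pics/s1.png",cv2.resize(im,None,fx=4,fy=4,interpolation=cv2.INTER_CUBIC))
E
```

```text
[ 0.51898747 -0.33583408  0.15668435] [-3.14144360e+00 -8.03397555e-04  2.94062913e+00] [ 0.90179098 -0.67065189 -0.61319986]
```

View pics/s1.png

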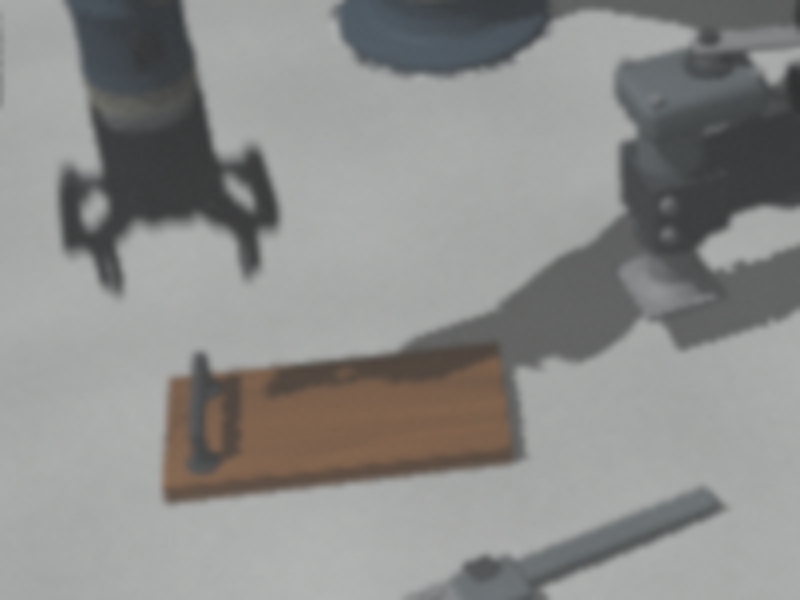

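The gripper is above the handle with its jaws straddling the bar (crop x 115–250, bar at about 200). I'll lower and grip it.

Request:
arm_command --dr '[[0, 0, 0], [0, 0, 0], [0, 0, 0], [0, 0, 0], [0, 0, 0], [0, 0, 0], [0, 0, 0], [0, 0, 0], [0, 0, 0], [0, 0, 0], [0, 0, 0], [0, 0, 0], [0, 0, 0], [0, 0, 0]]' --linear '[[0, -3, -40], [0, -3, -75], [0, -3, -100], [0, -3, -112], [0, -3, -112], [0, -3, -112], [0, -3, -112], [0, -3, -112], [0, -3, -112], [0, -3, -112], [0, -3, -112], [0, -3, -112], [0, -3, -112], [0, -3, -112]]' --hand '[85, 85, 85, 85, 85, 0, 0, 0, 0, 0, 0, 0, 0, 0]' --force 40

```text
clock: 4.65
ee_pos: [0.5151, -0.3375, 0.0377]
orientation: [3.14, -0.013, 2.939]
contact_force: [-0.3, -3.0, 5.7]
opening: 0.127
```

Request:
arm_command --dr '[[0, 0, 0.01], [0, 0, 0.02], [0, 0, 0.04], [0, 0, 0.06], [0, 0, 0.08], [0, 0, 0.1], [0, 0, 0.12], [0, 0, 0.14], [0, 0, 0.16], [0, 0, 0.18], [0, 0, 0.2], [0, 0, 0.22], [0, 0, 0.235], [0, 0, 0.245], [0, 0, 0.255], [0, 0, 0.255], [0, 0, 0.255], [0, 0, 0.255]]' --linear '[[0, 5, 0], [1, 15, 0], [2, 33, 0], [3, 52, 0], [4, 72, 0], [5, 92, 0], [6, 112, 0], [8, 132, 0], [9, 152, 0], [10, 172, 0], [11, 192, 0], [13, 212, 0], [14, 228, 0], [15, 240, 0], [16, 247, 0], [16, 250, 0], [16, 250, 0], [16, 250, 0]]' --hand '[0, 0, 0, 0, 0, 0, 0, 0, 0, 0, 0, 0, 0, 0, 0, 0, 0, 0]'

```text
clock: 6.15
ee_pos: [0.5311, -0.0862, 0.0377]
orientation: [3.138, -0.013, -3.089]
contact_force: [-0.2, 3.2, 2.8]
opening: 0.127
```

```bash
python3 - <<'E'
from h import *
import cv2
a=optics.camera("scene")[130:280,200:400];b=optics.camera("top");cv2.imwrite("pics/top2.png",b);b=b[175:260,250:450]
r=lambda i:cv2.resize(i,None,fx=3.5,fy=3.5,interpolation=cv2.INTER_CUBIC)
im=np.vstack([r(a)[:],r(b)]);im=cv2.resize(im,None,fx=.72,fy=.72,interpolation=cv2.INTER_AREA);print(im.shape)
cv2.imwrite("pics/c2.png",im)
E
```

```text
(593, 504, 3)
```

View pics/c2.png

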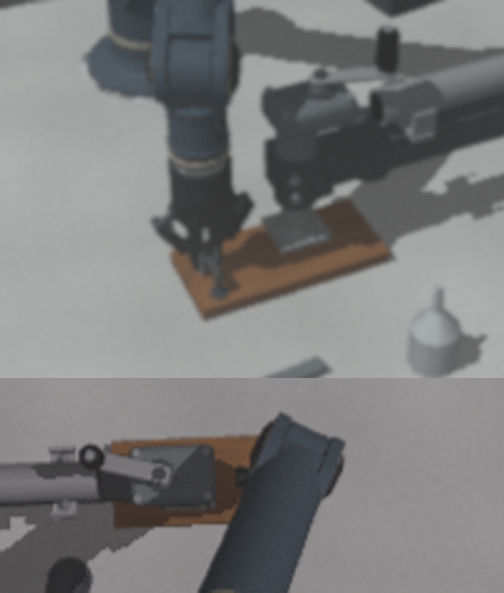

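The board now lies under the foot. In the crop the foot is at about (295,230), well inside the board's edges and clear of the handle. I'll release and rise away.

Request:
arm_command --dr '[[0, 0, 0], [0, 0, 0], [0, 0, 0], [0, 0, 0], [0, 0, 0], [0, 0, 0], [0, 0, 0], [0, 0, 0], [0, 0, 0], [0, 0, 0], [0, 0, 0], [0, 0, 0], [0, 0, 0], [0, 0, 0], [0, 0, 0], [0, 0, 0], [0, 0, 0], [0, 0, 0], [0, 0, 0]]' --linear '[[0, 0, 0], [0, 0, 0], [0, 0, 0], [0, 0, 0], [0, 0, 0], [0, 0, 10], [0, 0, 25], [0, 0, 50], [0, -5, 90], [0, -10, 130], [0, -20, 170], [0, -20, 210], [0, -20, 250], [0, -20, 290], [0, -20, 330], [0, -20, 370], [0, -20, 400], [0, -20, 400], [0, -20, 400]]' --hand '[85, 85, 85, 85, 85, 85, 85, 85, 85, 85, 85, 85, 85, 85, 85, 85, 85, 85, 85]'

```text
clock: 7.83
ee_pos: [0.5312, -0.1069, 0.4399]
orientation: [3.138, -0.009, -3.09]
contact_force: [0.1, 0.4, -0.8]
opening: 0.996
```

Request:
arm_command --dr '[[0, 0, 0], [0, 0, 0], [0, 0, 0], [0, 0, 0], [0, 0, 0], [0, 0, 0], [0, 0, 0], [0, 0, 0], [0, 0, 0], [0, 0, 0]]' --linear '[[9, 40, 0], [9, 80, 0], [9, 120, 0], [9, 160, 0], [9, 200, 0], [9, 235, 0], [9, 253, 0], [9, 253, -20], [9, 253, -40], [9, 253, -40]]' --hand '[85, 85, 85, 85, 85, 85, 85, 85, 85, 85]'

```text
clock: 8.67
ee_pos: [0.5374, 0.1459, 0.3945]
orientation: [3.142, -0.019, -3.089]
contact_force: [-0.5, 0.9, -0.9]
opening: 0.998
```

```bash
python3 - <<'E'
from h import *
import cv2
s=telemetry.state();print(s["ee_pos"],s["orientation"],s["contact_force"])
t=optics.camera("top");sc=optics.camera("scene")
cv2.imwrite("pics/top3.png",t);cv2.imwrite("pics/scene3.png",sc)
for n,im in(("top",t),("scene",sc)):
    h=cv2.cvtColor(im,cv2.COLOR_BGR2HSV);m=cv2.inRange(h,(3,60,25),(20,255,200));m[:150]=0;m[300:]=0;m[:,:200]=0;m[:,450:]=0
    p=cv2.findNonZero(m);print(n,len(p),cv2.minAreaRect(p))
    print([plane(n,q,.02) for q in cv2.boxPoints(cv2.minAreaRect(p))])
a=sc[120:270,220:400];b=t[175:260,250:430]
im=np.vstack([cv2.resize(i,None,fx=2.5,fy=2.5,interpolation=cv2.INTER_CUBIC) for i in(a,b)]);cv2.imwrite("pics/c3.png",im)
E
```

```text
[0.53737449 0.14592096 0.39448526] [ 3.14157614 -0.01906054 -3.08891798] [-0.4842369   0.92708136 -0.8909895 ]
top 1351 ((333.7677307128906, 215.4263153076172), (34.3868293762207, 70.2723617553711), 87.61405944824219)
[array([0.5845, 0.1326, 0.02  ]), array([ 0.5956, -0.1111,  0.02  ]), array([ 0.4765, -0.1158,  0.02  ]), array([0.4654, 0.1266, 0.02  ])]
scene 1383 ((310.85784912109375, 231.19268798828125), (27.106483459472656, 81.98993682861328), 73.3007583618164)
[array([ 0.4822, -0.1177,  0.02  ]), array([0.4674, 0.1694, 0.02  ]), array([0.5975, 0.1375, 0.02  ]), array([ 0.6044, -0.1307,  0.02  ])]
```

View pics/c3.png

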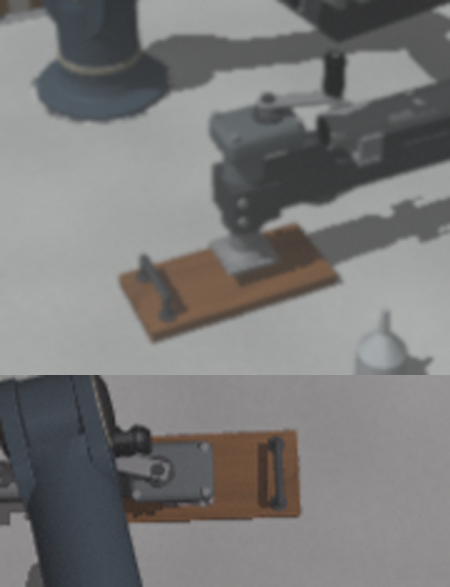

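The board is well placed: the foot spans y 0.00–0.07 and x about 0.49–0.56, inside the bare top. The handle is at y ≈ -0.087. The board spans x about 0.465–0.59 and y about -0.113 to 0.135. Next I'll grip the knob.

Request:
arm_command --dr '[[0, 0.019, 0], [0, 0.019, 0], [0, 0.019, 0], [0, 0.019, 0], [0, 0.019, 0], [0, 0.019, 0], [0, 0.019, 0], [0, 0.019, 0], [0, 0.019, 0], [0, 0.019, 0], [0, 0.019, 0], [0, 0.019, 0], [0, 0.019, 0]]' --linear '[[3, 1, -30], [3, 1, -60], [3, 1, -80], [3, 1, -90], [3, 1, -90], [3, 1, -90], [3, 1, -90], [3, 1, -90], [3, 1, -90], [3, 1, -90], [3, 1, -90], [3, 1, -90], [3, 1, -90]]' --hand '[85, 85, 85, 85, 85, 0, 0, 0, 0, 0, 0, 0, 0]' --force 40

```text
clock: 9.85
ee_pos: [0.5428, 0.1483, 0.3102]
orientation: [3.135, -0.029, -3.089]
contact_force: [-0.6, 3.0, 5.5]
opening: 0.297
```

```bash
cat > arc.py <<'E'
import sys
from h import *
C=np.array([.5235,.0695]);
if len(sys.argv)>3: C=np.array([float(sys.argv[2]),float(sys.argv[3])])
s=telemetry.state();p=s["ee_pos"][:2];d=p-C;a=np.arctan2(d[1],d[0])
print(s["clock"],s["ee_pos"].round(4),"r",np.hypot(*d).round(4),"phi",np.degrees(a).round(1),"F",s["contact_force"].round(1),"open",s["opening"],"rpy",s["orientation"].round(3))
t=np.array([np.sin(a),-np.cos(a)]);F=s["contact_force"][:2];print("drag",round(-F@t,2),"radial",round(F@d/np.hypot(*d),2))
step=np.radians(float(sys.argv[1]));k=np.arange(1,21)
L=[[int(round(x)) for x in 1000*(C+.08*np.array([np.cos(a-i*step),np.sin(a-i*step)])-p)]+[0] for i in k];print(L)
E
python3 arc.py 6
```

```text
9.85 [0.5428 0.1483 0.3102] r 0.0811 phi 76.2 F [-0.6  3.   5.5] open 0.2974844074154357 rpy [ 3.135 -0.029 -3.089]
drag 1.3 radial 2.74
[[8, -4, 0], [15, -7, 0], [23, -11, 0], [30, -16, 0], [36, -21, 0], [42, -27, 0], [47, -34, 0], [51, -41, 0], [55, -49, 0], [57, -56, 0], [59, -65, 0], [60, -73, 0], [61, -81, 0], [60, -90, 0], [58, -98, 0], [56, -106, 0], [53, -114, 0], [49, -121, 0], [44, -128, 0], [38, -134, 0]]
```

Request:
arm_command --dr '[[0, 0, 0], [0, 0, 0], [0, 0, 0], [0, 0, 0], [0, 0, 0], [0, 0, 0], [0, 0, 0], [0, 0, 0], [0, 0, 0], [0, 0, 0], [0, 0, 0], [0, 0, 0], [0, 0, 0], [0, 0, 0], [0, 0, 0], [0, 0, 0], [0, 0, 0], [0, 0, 0], [0, 0, 0], [0, 0, 0]]' --linear '[[8, -4, 0], [15, -7, 0], [23, -11, 0], [30, -16, 0], [36, -21, 0], [42, -27, 0], [47, -34, 0], [51, -41, 0], [55, -49, 0], [57, -56, 0], [59, -65, 0], [60, -73, 0], [61, -81, 0], [60, -90, 0], [58, -98, 0], [56, -106, 0], [53, -114, 0], [49, -121, 0], [44, -128, 0], [38, -134, 0]]' --hand '[0, 0, 0, 0, 0, 0, 0, 0, 0, 0, 0, 0, 0, 0, 0, 0, 0, 0, 0, 0]'

```text
clock: 11.52
ee_pos: [0.5837, 0.0156, 0.3103]
orientation: [3.135, -0.021, -3.087]
contact_force: [7.9, 3.5, -4.1]
opening: 0.302
```

```bash
python3 arc.py 6
```

```text
11.5167 [0.5837 0.0156 0.3103] r 0.0808 phi -41.9 F [ 7.9  3.5 -4.1] open 0.3024587656238729 rpy [ 3.135 -0.021 -3.087]
drag 7.87 radial 3.61
[[-6, -5, 0], [-13, -11, 0], [-20, -15, 0], [-27, -19, 0], [-35, -22, 0], [-43, -24, 0], [-52, -26, 0], [-60, -26, 0], [-68, -26, 0], [-77, -24, 0], [-85, -22, 0], [-93, -19, 0], [-100, -15, 0], [-107, -11, 0], [-114, -6, 0], [-119, 0, 0], [-125, 7, 0], [-129, 14, 0], [-133, 21, 0], [-136, 29, 0]]
```

Request:
arm_command --dr '[[0, 0, 0], [0, 0, 0], [0, 0, 0], [0, 0, 0], [0, 0, 0], [0, 0, 0], [0, 0, 0], [0, 0, 0], [0, 0, 0], [0, 0, 0], [0, 0, 0], [0, 0, 0], [0, 0, 0], [0, 0, 0], [0, 0, 0], [0, 0, 0], [0, 0, 0], [0, 0, 0], [0, 0, 0], [0, 0, 0]]' --linear '[[-6, -5, 0], [-13, -11, 0], [-20, -15, 0], [-27, -19, 0], [-35, -22, 0], [-43, -24, 0], [-52, -26, 0], [-60, -26, 0], [-68, -26, 0], [-77, -24, 0], [-85, -22, 0], [-93, -19, 0], [-100, -15, 0], [-107, -11, 0], [-114, -6, 0], [-119, 0, 0], [-125, 7, 0], [-129, 14, 0], [-133, 21, 0], [-136, 29, 0]]' --hand '[0, 0, 0, 0, 0, 0, 0, 0, 0, 0, 0, 0, 0, 0, 0, 0, 0, 0, 0, 0]'

```text
clock: 13.18
ee_pos: [0.4504, 0.0421, 0.3104]
orientation: [3.14, -0.014, -3.089]
contact_force: [9.7, -6.4, -5.4]
opening: 0.302
```

```bash
python3 arc.py 6
```

```text
13.1833 [0.4504 0.0421 0.3104] r 0.0781 phi -159.5 F [ 9.7 -6.4 -5.4] open 0.30238347950099487 rpy [ 3.14  -0.014 -3.089]
drag 9.41 radial -6.88
[[-4, 7, 0], [-6, 16, 0], [-7, 24, 0], [-7, 32, 0], [-6, 41, 0], [-4, 49, 0], [-1, 57, 0], [2, 64, 0], [6, 72, 0], [11, 78, 0], [17, 84, 0], [23, 90, 0], [30, 95, 0], [37, 99, 0], [45, 102, 0], [53, 105, 0], [61, 107, 0], [70, 107, 0], [78, 107, 0], [86, 106, 0]]
```

```bash
python3 arc.py 6 .5252 .0702
```

```text
13.1833 [0.4504 0.0421 0.3104] r 0.0799 phi -159.4 F [ 9.7 -6.4 -5.4] open 0.30238347950099487 rpy [ 3.14  -0.014 -3.089]
drag 9.41 radial -6.87
[[-3, 8, 0], [-4, 16, 0], [-5, 24, 0], [-5, 33, 0], [-4, 41, 0], [-2, 49, 0], [0, 57, 0], [4, 65, 0], [8, 72, 0], [13, 79, 0], [19, 85, 0], [25, 91, 0], [32, 96, 0], [39, 100, 0], [47, 103, 0], [55, 106, 0], [63, 107, 0], [71, 108, 0], [80, 108, 0], [88, 107, 0]]
```

Request:
arm_command --dr '[[0, 0, 0], [0, 0, 0], [0, 0, 0], [0, 0, 0], [0, 0, 0], [0, 0, 0], [0, 0, 0]]' --linear '[[-3, 8, 0], [-4, 16, 0], [-5, 24, 0], [-5, 33, 0], [-4, 41, 0], [-2, 49, 0], [0, 57, 0]]' --hand '[0, 0, 0, 0, 0, 0, 0]'

```text
clock: 13.77
ee_pos: [0.4494, 0.0952, 0.3102]
orientation: [-3.138, -0.018, -3.092]
contact_force: [-2.1, -7.6, 3.4]
opening: 0.303
```

```bash
python3 arc.py 4 .5252 .0702
```

```text
13.7667 [0.4494 0.0952 0.3102] r 0.0799 phi 161.7 F [-2.1 -7.6  3.4] open 0.3031724615771942 rpy [-3.138 -0.018 -3.092]
drag 7.92 radial -0.37
[[2, 5, 0], [4, 10, 0], [7, 15, 0], [10, 20, 0], [13, 25, 0], [17, 29, 0], [21, 33, 0], [25, 36, 0], [29, 40, 0], [34, 43, 0], [39, 46, 0], [44, 48, 0], [49, 50, 0], [54, 52, 0], [60, 53, 0], [65, 54, 0], [71, 55, 0], [76, 55, 0], [82, 55, 0], [87, 54, 0]]
```

Request:
arm_command --dr '[[0, 0, 0], [0, 0, 0], [0, 0, 0], [0, 0, 0], [0, 0, 0], [0, 0, 0], [0, 0, 0], [0, 0, 0], [0, 0, 0], [0, 0, 0]]' --linear '[[2, 5, 0], [4, 10, 0], [7, 15, 0], [10, 20, 0], [13, 25, 0], [17, 29, 0], [21, 33, 0], [25, 36, 0], [29, 40, 0], [34, 43, 0]]' --hand '[0, 0, 0, 0, 0, 0, 0, 0, 0, 0]'

```text
clock: 14.6
ee_pos: [0.4809, 0.1368, 0.3102]
orientation: [-3.136, -0.025, -3.093]
contact_force: [-8.4, -2.2, 7.0]
opening: 0.305
```

```bash
python3 arc.py 4 .5252 .0702
```

```text
14.6 [0.4809 0.1368 0.3102] r 0.08 phi 123.6 F [-8.4 -2.2  7. ] open 0.3046361269003499 rpy [-3.136 -0.025 -3.093]
drag 8.26 radial 2.82
[[5, 3, 0], [10, 6, 0], [15, 8, 0], [20, 10, 0], [25, 11, 0], [31, 12, 0], [36, 13, 0], [42, 13, 0], [48, 13, 0], [53, 13, 0], [59, 12, 0], [64, 11, 0], [70, 9, 0], [75, 7, 0], [80, 5, 0], [85, 2, 0], [89, -1, 0], [94, -4, 0], [98, -7, 0], [102, -11, 0]]
```

Request:
arm_command --dr '[[0, 0, 0], [0, 0, 0], [0, 0, 0], [0, 0, 0], [0, 0, 0], [0, 0, 0], [0, 0, 0], [0, 0, 0], [0, 0, 0], [0, 0, 0]]' --linear '[[5, 3, 0], [10, 6, 0], [15, 8, 0], [20, 10, 0], [25, 11, 0], [31, 12, 0], [36, 13, 0], [42, 13, 0], [48, 13, 0], [53, 13, 0]]' --hand '[0, 0, 0, 0, 0, 0, 0, 0, 0, 0]'

```text
clock: 15.43
ee_pos: [0.5315, 0.1502, 0.3103]
orientation: [-3.137, -0.031, -3.092]
contact_force: [-8.1, -0.1, 6.0]
opening: 0.3
```

```bash
python3 arc.py 4 .5252 .0702
```

```text
15.4333 [0.5315 0.1502 0.3103] r 0.0803 phi 85.5 F [-8.1 -0.1  6. ] open 0.2995499507693804 rpy [-3.137 -0.031 -3.092]
drag 8.05 radial -0.71
[[6, -1, 0], [11, -2, 0], [16, -3, 0], [22, -5, 0], [27, -7, 0], [32, -10, 0], [37, -13, 0], [41, -16, 0], [46, -19, 0], [50, -23, 0], [54, -27, 0], [57, -31, 0], [60, -36, 0], [63, -41, 0], [66, -46, 0], [68, -51, 0], [70, -56, 0], [72, -61, 0], [73, -67, 0], [73, -72, 0]]
```

Still running free at 351° (about 8 N). I'll go on by another 40°.

Request:
arm_command --dr '[[0, 0, 0], [0, 0, 0], [0, 0, 0], [0, 0, 0], [0, 0, 0], [0, 0, 0], [0, 0, 0], [0, 0, 0], [0, 0, 0], [0, 0, 0]]' --linear '[[6, -1, 0], [11, -2, 0], [16, -3, 0], [22, -5, 0], [27, -7, 0], [32, -10, 0], [37, -13, 0], [41, -16, 0], [46, -19, 0], [50, -23, 0]]' --hand '[0, 0, 0, 0, 0, 0, 0, 0, 0, 0]'

```text
clock: 16.27
ee_pos: [0.5792, 0.1297, 0.3102]
orientation: [-3.14, -0.037, -3.09]
contact_force: [-6.8, 5.9, 3.5]
opening: 0.305
```

```bash
python3 arc.py 4 .5252 .0702
```

```text
16.2667 [0.5792 0.1297 0.3102] r 0.0804 phi 47.8 F [-6.8  5.9  3.5] open 0.30545952612935817 rpy [-3.14  -0.037 -3.09 ]
drag 8.99 radial -0.26
[[4, -4, 0], [7, -8, 0], [11, -13, 0], [14, -17, 0], [17, -22, 0], [19, -27, 0], [21, -32, 0], [23, -38, 0], [24, -43, 0], [25, -49, 0], [26, -54, 0], [26, -60, 0], [26, -65, 0], [25, -71, 0], [24, -76, 0], [23, -82, 0], [21, -87, 0], [19, -92, 0], [16, -97, 0], [14, -102, 0]]
```

Request:
arm_command --dr '[[0, 0, 0], [0, 0, 0], [0, 0, 0], [0, 0, 0], [0, 0, 0]]' --linear '[[4, -4, 0], [7, -8, 0], [11, -13, 0], [14, -17, 0], [17, -22, 0]]' --hand '[0, 0, 0, 0, 0]'

```text
clock: 16.68
ee_pos: [0.5944, 0.1112, 0.3101]
orientation: [3.138, -0.041, -3.086]
contact_force: [-5.3, 6.5, 2.8]
opening: 0.3
```

```bash
python3 arc.py 4 .5252 .0702
```

```text
16.6833 [0.5944 0.1112 0.3101] r 0.0804 phi 30.7 F [-5.3  6.5  2.8] open 0.2995430594625924 rpy [ 3.138 -0.041 -3.086]
drag 8.29 radial -1.23
[[2, -5, 0], [5, -10, 0], [7, -15, 0], [8, -21, 0], [9, -26, 0], [10, -32, 0], [11, -37, 0], [11, -43, 0], [10, -48, 0], [10, -54, 0], [9, -59, 0], [7, -65, 0], [5, -70, 0], [3, -75, 0], [1, -80, 0], [-2, -85, 0], [-6, -90, 0], [-9, -94, 0], [-13, -98, 0], [-17, -102, 0]]
```

Request:
arm_command --dr '[[0, 0, 0], [0, 0, 0], [0, 0, 0], [0, 0, 0], [0, 0, 0], [0, 0, 0]]' --linear '[[2, -5, 0], [5, -10, 0], [7, -15, 0], [8, -21, 0], [9, -26, 0], [10, -32, 0]]' --hand '[0, 0, 0, 0, 0, 0]'

```text
clock: 17.18
ee_pos: [0.6044, 0.0838, 0.3102]
orientation: [3.132, -0.04, -3.082]
contact_force: [-0.9, 8.0, 0.0]
opening: 0.305
```

```bash
python3 arc.py 4 .5252 .0702
```

```text
17.1833 [0.6044 0.0838 0.3102] r 0.0803 phi 9.8 F [-0.9  8.   0. ] open 0.30528903023093235 rpy [ 3.132 -0.04  -3.082]
drag 7.98 radial 0.5
[[0, -6, 0], [1, -11, 0], [1, -17, 0], [0, -22, 0], [0, -28, 0], [-2, -33, 0], [-3, -39, 0], [-5, -44, 0], [-7, -49, 0], [-10, -54, 0], [-13, -59, 0], [-16, -63, 0], [-20, -67, 0], [-24, -71, 0], [-28, -75, 0], [-32, -79, 0], [-37, -82, 0], [-42, -84, 0], [-47, -87, 0], [-52, -89, 0]]
```

Request:
arm_command --dr '[[0, 0, 0], [0, 0, 0], [0, 0, 0], [0, 0, 0], [0, 0, 0], [0, 0, 0], [0, 0, 0]]' --linear '[[0, -6, 0], [1, -11, 0], [1, -17, 0], [0, -22, 0], [0, -28, 0], [-2, -33, 0], [-3, -39, 0]]' --hand '[0, 0, 0, 0, 0, 0, 0]'

```text
clock: 17.77
ee_pos: [0.6026, 0.0488, 0.3102]
orientation: [3.128, -0.037, -3.078]
contact_force: [1.9, 8.0, -1.5]
opening: 0.308
```

```bash
python3 arc.py 4 .5252 .0702
```

```text
17.7667 [0.6026 0.0488 0.3102] r 0.0803 phi -15.5 F [ 1.9  8.  -1.5] open 0.3077327011281468 rpy [ 3.128 -0.037 -3.078]
drag 8.22 radial -0.3
[[-2, -5, 0], [-4, -10, 0], [-6, -15, 0], [-9, -20, 0], [-12, -25, 0], [-16, -29, 0], [-19, -34, 0], [-23, -38, 0], [-28, -41, 0], [-32, -44, 0], [-37, -47, 0], [-42, -50, 0], [-47, -52, 0], [-52, -54, 0], [-57, -56, 0], [-63, -57, 0], [-68, -58, 0], [-74, -59, 0], [-79, -59, 0], [-85, -58, 0]]
```

Request:
arm_command --dr '[[0, 0, 0], [0, 0, 0], [0, 0, 0], [0, 0, 0], [0, 0, 0], [0, 0, 0], [0, 0, 0]]' --linear '[[-2, -5, 0], [-4, -10, 0], [-6, -15, 0], [-9, -20, 0], [-12, -25, 0], [-16, -29, 0], [-19, -34, 0]]' --hand '[0, 0, 0, 0, 0, 0, 0]'

```text
clock: 18.35
ee_pos: [0.5856, 0.0173, 0.3101]
orientation: [3.126, -0.031, -3.075]
contact_force: [3.9, 6.8, -2.3]
opening: 0.304
```

```bash
python3 arc.py 4 .5252 .0702; python3 - <<'E'
from h import *
import cv2
a=optics.camera("scene")[195:255,270:350];cv2.imwrite("pics/f5.png",cv2.resize(a,None,fx=8,fy=8,interpolation=cv2.INTER_CUBIC))
E
```

```text
18.35 [0.5856 0.0173 0.3101] r 0.0803 phi -41.2 F [ 3.9  6.8 -2.3] open 0.3041354596305553 rpy [ 3.126 -0.031 -3.075]
drag 7.69 radial -1.57
[[-4, -4, 0], [-8, -8, 0], [-12, -11, 0], [-17, -14, 0], [-22, -17, 0], [-27, -20, 0], [-32, -22, 0], [-37, -24, 0], [-43, -25, 0], [-48, -26, 0], [-54, -27, 0], [-59, -27, 0], [-65, -27, 0], [-70, -26, 0], [-76, -26, 0], [-81, -24, 0], [-87, -23, 0], [-92, -21, 0], [-97, -18, 0], [-102, -15, 0]]
```

View pics/f5.png

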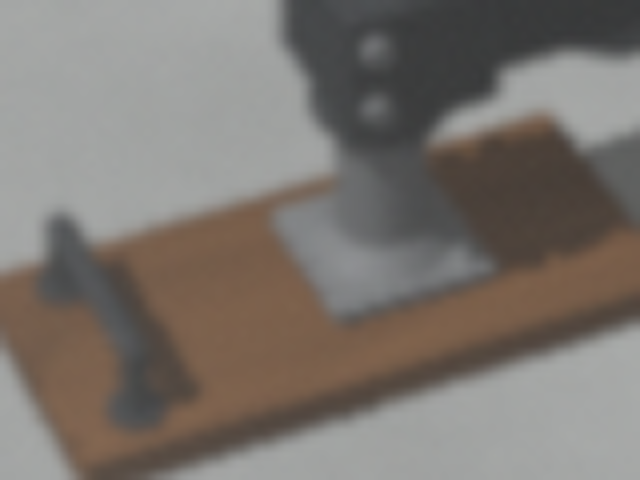

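The foot is just above or on the board: its edges are at crop (340,322)–(495,268), well inside the board. I'll continue in small steps.

Request:
arm_command --dr '[[0, 0, 0], [0, 0, 0], [0, 0, 0], [0, 0, 0], [0, 0, 0], [0, 0, 0], [0, 0, 0]]' --linear '[[-4, -4, 0], [-8, -8, 0], [-12, -11, 0], [-17, -14, 0], [-22, -17, 0], [-27, -20, 0], [-32, -22, 0]]' --hand '[0, 0, 0, 0, 0, 0, 0]'

```text
clock: 18.98
ee_pos: [0.5547, -0.0043, 0.3101]
orientation: [3.125, -0.027, -3.075]
contact_force: [6.0, 3.8, -3.6]
opening: 0.301
```

```bash
python3 arc.py 4 .5252 .0702
```

```text
18.9833 [ 0.5547 -0.0043  0.3101] r 0.0802 phi -68.4 F [ 6.   3.8 -3.6] open 0.3007819642045472 rpy [ 3.125 -0.027 -3.075]
drag 7.03 radial -1.33
[[-5, -2, 0], [-11, -3, 0], [-16, -4, 0], [-22, -5, 0], [-27, -5, 0], [-33, -5, 0], [-38, -5, 0], [-44, -4, 0], [-49, -3, 0], [-55, -1, 0], [-60, 1, 0], [-65, 3, 0], [-70, 6, 0], [-75, 9, 0], [-79, 12, 0], [-83, 15, 0], [-87, 19, 0], [-91, 24, 0], [-95, 28, 0], [-98, 33, 0]]
```

Request:
arm_command --dr '[[0, 0, 0], [0, 0, 0], [0, 0, 0], [0, 0, 0], [0, 0, 0], [0, 0, 0], [0, 0, 0]]' --linear '[[-5, -2, 0], [-11, -3, 0], [-16, -4, 0], [-22, -5, 0], [-27, -5, 0], [-33, -5, 0], [-38, -5, 0]]' --hand '[0, 0, 0, 0, 0, 0, 0]'

```text
clock: 19.57
ee_pos: [0.5205, -0.0094, 0.3112]
orientation: [3.127, -0.016, -3.074]
contact_force: [11.6, 2.4, -1.8]
opening: 0.305
```

```bash
python3 arc.py 4 .5252 .0702
```

```text
19.5667 [ 0.5205 -0.0094  0.3112] r 0.0798 phi -93.4 F [11.6  2.4 -1.8] open 0.3045461594177906 rpy [ 3.127 -0.016 -3.074]
drag 11.42 radial -3.04
[[-6, 0, 0], [-11, 1, 0], [-17, 2, 0], [-22, 4, 0], [-27, 6, 0], [-32, 9, 0], [-37, 11, 0], [-42, 14, 0], [-46, 18, 0], [-50, 21, 0], [-54, 25, 0], [-58, 30, 0], [-61, 34, 0], [-64, 39, 0], [-67, 44, 0], [-69, 49, 0], [-71, 54, 0], [-73, 59, 0], [-74, 65, 0], [-75, 70, 0]]
```

Contact: the drag rose to 11.4 N and the arm's end (tool z) rose about 1 mm. I'll take another small step.

Request:
arm_command --dr '[[0, 0, 0], [0, 0, 0], [0, 0, 0], [0, 0, 0]]' --linear '[[-6, 0, 1], [-11, 1, 1], [-17, 2, 1], [-22, 4, 1]]' --hand '[0, 0, 0, 0]'

```text
clock: 19.9
ee_pos: [0.502, -0.0058, 0.3119]
orientation: [3.13, -0.007, -3.074]
contact_force: [13.4, -0.7, -7.8]
opening: 0.306
```

```bash
python3 arc.py 3 .5252 .0702
```

```text
19.9 [ 0.502  -0.0058  0.3119] r 0.0795 phi -107.0 F [13.4 -0.7 -7.8] open 0.3057943087487885 rpy [ 3.13  -0.007 -3.074]
drag 13.06 radial -3.22
[[-4, 1, 0], [-8, 2, 0], [-12, 4, 0], [-16, 6, 0], [-19, 8, 0], [-23, 10, 0], [-26, 13, 0], [-29, 16, 0], [-32, 18, 0], [-35, 21, 0], [-38, 25, 0], [-41, 28, 0], [-43, 31, 0], [-45, 35, 0], [-47, 38, 0], [-49, 42, 0], [-51, 46, 0], [-52, 50, 0], [-54, 54, 0], [-55, 58, 0]]
```

Drag is 13 N, against 8 N running free. By turn angle the load is about 110–150 N. That is the target, so I'll let go and rise clear.

Request:
arm_command --dr '[[0, 0, 0], [0, 0, 0], [0, 0, 0], [0, 0, 0], [0, 0, 0], [0, 0, 0], [0, 0, 0], [0, 0, 0], [0, 0, 0], [0, 0, 0], [0, 0, 0], [0, 0, 0], [0, 0, 0], [0, 0, 0], [0, 0, 0]]' --linear '[[0, 0, 0], [0, 0, 0], [0, 0, 0], [0, 0, 0], [0, 0, 0], [0, 0, 10], [0, 0, 25], [0, 0, 50], [0, 0, 90], [0, 0, 130], [0, -40, 130], [0, -80, 130], [0, -120, 130], [0, -150, 130], [0, -150, 130]]' --hand '[85, 85, 85, 85, 85, 85, 85, 85, 85, 85, 85, 85, 85, 85, 85]'

```text
clock: 21.15
ee_pos: [0.5002, -0.1637, 0.4433]
orientation: [3.134, -0.006, -3.086]
contact_force: [-0.9, 0.2, -0.4]
opening: 0.998
```

```bash
python3 - <<'E'
from h import *
import cv2
s=telemetry.state();print(s["clock"],s["ee_pos"],s["contact_force"],s["opening"])
t=optics.camera("top");sc=optics.camera("scene")
a=sc[130:270,230:400];b=t[140:270,250:420]
cv2.imwrite("pics/c6.png",cv2.resize(np.vstack([a,b]),None,fx=2.2,fy=2.2,interpolation=cv2.INTER_CUBIC))
E
```

```text
21.15 [ 0.50016381 -0.16374162  0.44327788] [-0.85655043  0.19012903 -0.44547929] 0.9982162820840474
```

View pics/c6.png

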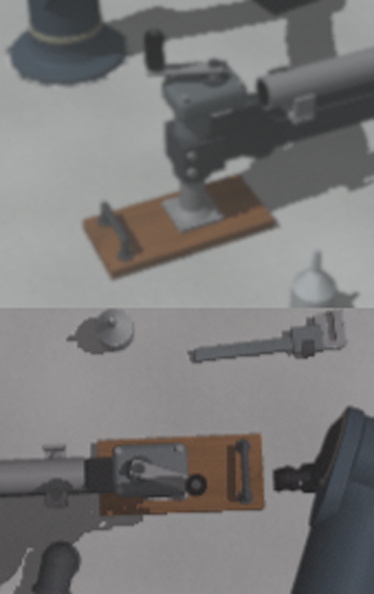

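The foot stands on the board at (192,213) in the crop, inside its edges and clear of the handle. The knob is free at (195,485), the gripper is well away, and the bystanders have not moved.

```bash
python3 -c "
from cell import hand_in; print(hand_in())"
```

```text
the job is handed in; nothing more can be done
None
```

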